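# Set the core pin over the mould and hold its slide at the click stop

### The job

Take the red-headed core pin out of the wooden pin block and push it down into the narrow socket on the blue carriage of the mould box until its head sits on the socket. Then grip the carriage by its black handle and slide it along the rail until its ball clicks into the notch at the red marker, and finish while still holding the handle there, so that a colleague can lock it. Leave the blue-headed pin, the bowl, the scraper and the jar where they are.

Things in the scene. Friction and masses are not known exactly. Their poses are not given: they have to be found in the camera images.
- mould: Fixed wooden mould box, 160 (x) x 360 (y) x 100 mm high, filled with set white plaster, origin at the centre of its underside on the bench. An aluminium rail 24 mm wide runs along its y axis above the box, over x = 0, rail top 140 mm above the bench. Box walls and plaster do not move.
- carriage: Blue carriage plate on the rail, 38 (x) x 120 (y) mm, top 155 mm above the bench; axes parallel to the mould's. Origin at its middle, on the rail's top. It slides only along its own y axis, 200 mm in all; it starts near its -y end and must go towards +y. The notch lies 50 to 150 mm from the start, with at least 50 mm more travel beyond it. Sliding takes about 1.5 N.
- grip (a point): Centre of the carriage's upright black handle, 20 (x) x 30 (y) x 45 mm high, standing on the plate at carriage y = +40 mm; this point is 22.5 mm above the plate and 22.5 mm below the handle's top. To be pinched across its 20 mm (x) width.
- socket_mouth (a point): Centre of the socket's mouth, at the top of an aluminium block 24 x 24 x 50 mm on the carriage (carriage x = +30, y = -40 mm, mouth 172 mm above the bench, 17 mm above the plate). A vertical hole of 9.5 mm goes right through, with a 3 mm chamfer at the mouth.
- ball_point (a point): Point of the carriage where its hidden spring-loaded ball touches the rail: the carriage's middle, marked by a white pointer on the plate's -x edge.
- notch (a point): The notch on the rail's top, between two steel ribs 11 mm apart that stand 2 mm proud; marked by a red bar that sticks out on the rail's -x side. y axis along the rail. Near it the ball climbs the first rib (the push rises by 5 to 10 N), then pulls the carriage into the notch; within about 3 mm of the middle a free carriage is drawn to the middle by itself, and leaving it takes 6 to 10 N. White pointer in line with the red bar means seated.
- pin_head (a point): Centre of the core pin's red round head, 16 mm in diameter and 40 mm tall. The brass shaft below is 8 mm thick and 65 mm long, with a tapered tip 85 mm below this point. z axis along the pin, upwards. The pin weighs about 50 g and starts upright in one of the pin block's two holes.
- pin_collar (a point): Underside of the red head, on the pin's axis, 20 mm below the head's centre. When home in the socket it rests on the socket's mouth.
- pin_block: Wooden pin block 130 (x) x 50 (y) x 45 mm high, heavy enough to stay put; origin at the centre of its underside. Two 10 mm holes, 40 mm deep, at x = -40 and +40 mm; the red pin stands in one, the blue one in the other, heads beginning 25 mm above the block.
- spare_head (a point): Centre of the blue head of the other pin, same shape as the red one but with a steel shaft. Not to be used.
- bowl_rim (a point): Centre of the mouth of a loose green mixing bowl, 110 mm in diameter, 60 mm high. A bystander.
- scraper: Scraper 200 mm long lying on the bench beyond the mould; origin near its middle. A bystander.
- jar: Jar with yellow cap, 64 mm in diameter, 90 mm high, origin at the centre of its underside. A bystander.

How it is judged:
By the outcome, as a careful person would: the job done as asked, in the order asked, and still so for the second after the job is handed in, while the arm keeps its last pose, push and grip.
It also fails if it takes over 72 s, if anything falls off the work surface, if the arm or the gripper's body presses on something with over 40 N, if the wrist force passes 120 N, or if a joint passes its speed limit or range.

### The arm

A 6-joint arm with a two-finger parallel gripper is mounted at the origin on the work surface. World frame = base frame: x ahead of the robot, y to its left, z up, the work surface at z = 0. Lengths are in m, angles in rad, forces in N, time in s.
With the tool pointing down it reaches from about 0.35 to 0.875 m from the base axis. Payload 4.2 kg.
Tool frame: the origin (TCP) lies between the finger pads; the fingertips stand 8 mm ahead of it and the grasp point (between the pads) lies 11 mm behind it; z points along the fingers, y is the line along which they close (so a half turn about z gives the same grasp; the last joint's range is limited). The gripper opens to 87 mm and grips with 3 to 60 N. Pads are 19 mm wide; open, the fingers measure 117 mm over their backs; the gripper's body (75 mm by 190 mm) begins 51 mm behind the grasp point.
Start: joints at [1.572, 0.385, 0.008, 0, -1.194, -0.259], TCP at [0.159, 0.604, 0.231] pointing down, gripper open.
Joint ranges: [-3.14, 3.14], [-1.21, 2.06], [-1.07, 1.41], [-3.16, 2.05], [-2.99, -0.16], [-3.1, 3.1]. Speed limits (rad/s): [2.79, 2.79, 3.14, 3.14, 3.14, 3.14].

### API

Orientations are given as a 3x3 rotation matrix whose columns are the frame's x, y, z axes.
In Python, from station import robot gives the robot as it stands. Calls block until the motion is done:
- robot.move_pose(position, orientation): joint-space move of the TCP to a pose.
- robot.movel(position, ori=None, rate=0.15, stop_force=None): straight line of the TCP; ori=None keeps the orientation; rate is the mean speed in m/s. With stop_force (N) it stops when the force on the tool has changed by that much, and returns True; else False.
- robot.move_joints(angles): joint-space move.
- robot.command_gripper(opening): opening from 0.0 (shut) to 1.0 (fully open); the grip force is fixed at half the most; returns when the fingers have stopped.
- robot.sleep(seconds).
- robot.solve_ik(position, orientation): joint angles nearest the present ones, or None.
- robot.camera(name): name is "scene" or "top"; returns a dict with "frame" (384x512x3 uint8, red, green, blue), "fx", "fy", "cx", "cy" (pixels), "rvec" (rotation vector, rad) and "tvec" (3), from world to camera coordinates, as OpenCV has them. Camera axes: x right, y down, z forward; pixel columns grow to the right and rows downward; lengths in m; the calibration is good to about 2 mm. A picture is of the moment at which its call begins. There is no depth.
A pose or a line that the arm cannot do raises robot.PlanningError and nothing moves.
- robot.hand_in(): hands the job in; it is judged then, once.
Trained networks look in a picture, given as the dict that the camera call returned (one of the last four; its "shot" number tells which), for a name from the list of things; names that differ only in an ending like _2 or _b are one class to them, and where a whole thing is asked for, a point or a joint stands for the part that bears it (a point fixed in the world has none). Each returns a list of dicts, best first, with "confidence" (0 to 1); they miss things now and then, are a little off and sometimes report something else, mostly with a low value. They report only what shows in the picture. A call takes as long as a camera call.
- robot.boxes_of(picture, thing): "uv" ([column, row] in pixels, amid what is visible of it).
- robot.regions_of(picture, thing): "mask" (384x512 bool, what is visible of it) and "uv" ([column, row] in pixels, amid what is visible of it).
- robot.mark_of(picture, thing): "uv" ([column, row] in pixels: a listed point, or the origin of a listed thing).
Readings, each from a call of its own:
- robot.current_time(): time.
- robot.current_q(): joint angles.
- robot.current_qvel(): joint speeds.
- robot.current_joint_efforts(): joint torques, N m.
- robot.current_eef_pos(): TCP position.
- robot.current_tool_rot(): TCP orientation.
- robot.current_contact_force(): force on the tool from outside, world axes, zero at the start.
- robot.current_ft_torque(): the same for the moment, N m.
- robot.current_finger_gap(): opening from 0.0 (shut) to 1.0 (fully open).
- robot.current_grasp_force(): force on a finger pad.
Only numpy, scipy, OpenCV 4.12 (cv2) and the standard library are available. Lean on these libraries where they do the work, as an engineer would, in place of code of your own. Each camera call takes 0.05 s, during which the arm holds its last target. There are 200 camera calls.

## Working session

There is one attempt and no reset: what is moved stays moved. The work goes in short steps, each a Python script; the robot and the scene stay as the last script left them, time stands still between calls to the robot, and variables do not carry over. Pictures are saved under pics/ and viewed, at most 10 in all, crops included, and the job is handed in when it is done.

```bash
ls; mkdir -p pics
cat > h.py <<'E'
import numpy as np, cv2
from station import robot
def cam(n): return robot.camera(n)
def save(p,f): cv2.imwrite(f,cv2.cvtColor(p["frame"],cv2.COLOR_RGB2BGR))
def K(p): return np.array([[p["fx"],0,p["cx"]],[0,p["fy"],p["cy"]],[0,0,1.]])
def ray(p,uv):
    R=cv2.Rodrigues(np.array(p["rvec"],float))[0]; t=np.array(p["tvec"],float).ravel()
    d=R.T@np.array([(uv[0]-p["cx"])/p["fx"],(uv[1]-p["cy"])/p["fy"],1]); return -R.T@t,d/np.linalg.norm(d)
def atz(p,uv,z):
    o,d=ray(p,uv); return o+d*(z-o[2])/d[2]
def tri(obs):
    A=np.zeros((3,3));b=np.zeros(3)
    for p,uv in obs:
        o,d=ray(p,uv);M=np.eye(3)-np.outer(d,d);A+=M;b+=M@o
    return np.linalg.solve(A,b)
def proj(p,X): return cv2.projectPoints(np.array(X,float).reshape(-1,3),np.array(p["rvec"],float),np.array(p["tvec"],float),K(p),None)[0].reshape(-1,2)
def R(yaw):  # tool down, tool y axis at angle yaw from world x
    y=np.array([np.cos(yaw),np.sin(yaw),0]);z=np.array([0,0,-1.]);return np.column_stack([np.cross(y,z),y,z])
E
python3 - <<'E'
from h import *
P={n:cam(n) for n in("scene","top")}
for n,p in P.items():
    save(p,f"pics/{n}0.png"); print(n,ray(p,(256,192)),p["fx"])
names="mould carriage grip socket_mouth ball_point notch pin_head pin_collar pin_block spare_head bowl_rim scraper jar".split()
for t in names:
    o=[]
    for n,p in P.items():
        m=robot.mark_of(p,t)
        print(t,n,[(np.round(x["uv"],1).tolist(),round(x["confidence"],2)) for x in m[:2]])
        if m:o.append((p,m[0]["uv"]))
    if len(o)==2:
        X=tri(o);print("   ",X.round(4),[np.round(proj(p,X)[0]-uv,1).tolist() for p,uv in o])
E
```

```text
pics
scene (array([0.92276822, 0.33706614, 0.72098025]), array([-0.41882593, -0.42123159, -0.80445558])) 347.43891227058896
top (array([5.53890328e-01, 5.08318265e-04, 1.14685999e+00]), array([ 0.04620218,  0.01140297, -0.99886702])) 409.1467023956409
mould scene [([234.0, 190.5], 0.58), ([223.8, 126.6], 0.29)]
mould top [([291.7, 205.0], 0.59), ([326.2, 208.4], 0.19)]
    [ 0.5738 -0.0904 -0.0161] [[1.6, 0.0], [1.0, -1.1]]
carriage scene [([217.1, 131.3], 0.57)]
carriage top [([330.7, 210.7], 0.76), ([264.9, 135.0], 0.34)]
    [ 0.553  -0.1715  0.129 ] [[-0.8, -0.0], [-0.5, 0.6]]
grip scene [([222.4, 128.0], 0.82)]
grip top [([308.1, 206.9], 0.62), ([324.3, 205.2], 0.46)]
    [ 0.5683 -0.1149  0.1869] [[3.1, 0.1], [1.9, -2.1]]
socket_mouth scene [([193.0, 116.9], 0.68)]
socket_mouth top [([345.5, 198.4], 0.87)]
    [ 0.5865 -0.2026  0.1759] [[1.7, 0.1], [1.1, -1.3]]
ball_point scene [([219.3, 131.3], 0.75), ([295.6, 311.8], 0.3)]
ball_point top []
notch scene [([238.4, 158.4], 0.54)]
notch top [([288.2, 202.9], 0.46), ([169.6, 207.9], 0.41)]
    [ 0.5745 -0.0686  0.1282] [[0.4, 0.0]
[... 286 characters left out ...]
 -0.1], [-0.8, 0.5]]
pin_block scene [([352.0, 257.3], 0.87)]
pin_block top [([169.9, 222.5], 0.81)]
    [0.5249 0.2484 0.0093] [[2.7, 0.2], [1.8, -1.2]]
spare_head scene [([379.2, 229.9], 0.65)]
spare_head top [([159.5, 237.8], 0.57)]
    [0.4856 0.2593 0.0962] [[0.7, 0.1], [0.5, -0.3]]
bowl_rim scene [([298.9, 311.4], 0.9)]
bowl_rim top [([169.5, 150.8], 0.66)]
    [0.7165 0.2457 0.0536] [[0.4, 0.0], [0.2, -0.2]]
scraper scene [([195.2, 253.4], 0.58)]
scraper top [([264.6, 129.7], 0.62)]
    [ 0.776  -0.0081  0.0204] [[-1.8, -0.0], [-0.9, 1.1]]
jar scene [([148.5, 190.5], 0.78), ([191.5, 115.0], 0.48)]
jar top [([346.5, 144.7], 0.59)]
    [ 0.7405 -0.2413 -0.0009] [[0.3, 0.0], [0.2, -0.3]]
```

```bash
python3 -c "
import cv2
s=cv2.imread('pics/scene0.png');t=cv2.imread('pics/top0.png')
cv2.imwrite('pics/a.png',cv2.resize(s[80:340,130:450],None,fx=2.3,fy=2.3,interpolation=cv2.INTER_CUBIC))
cv2.imwrite('pics/b.png',cv2.resize(t[110:260,130:390],None,fx=3,fy=3,interpolation=cv2.INTER_CUBIC))"
```

```text
(no output)
```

View pics/a.png

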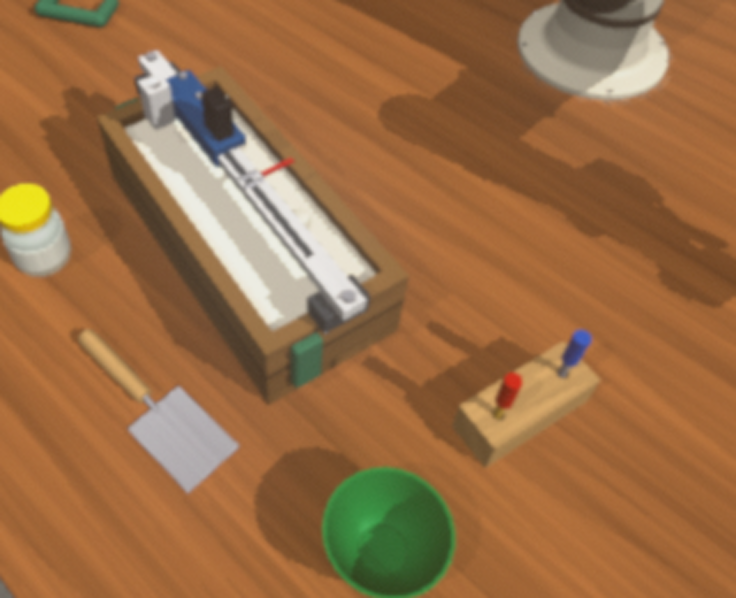

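View pics/b.png

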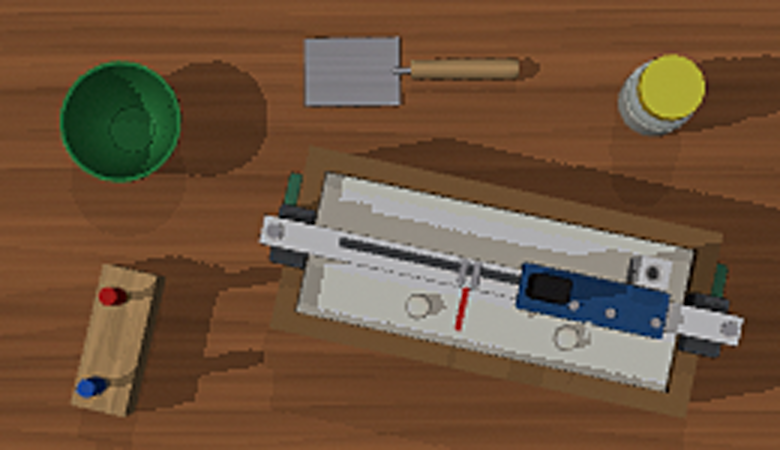

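Seen in the pictures: in the top crop, the carriage sits at the right end (corners about (523,262), (670,292), (664,337) and (517,305)), with the socket hole at (652,273) and the red bar at (463,295). The red pin is at the bowl side of the block. The network's socket mark is a few pixels off, so I'll zoom in on that area.

```bash
python3 -c "
import cv2,numpy as np
s=cv2.imread('pics/scene0.png');t=cv2.imread('pics/top0.png')
f=lambda i,x,y,w,h,k:cv2.resize(i[y:y+h,x:x+w],None,fx=k,fy=k,interpolation=cv2.INTER_LINEAR)
# top: x280-370,y185-230 @8 -> 720x360 ; scene: x185-265,y95-165... 
cv2.imwrite('pics/c.png',f(t,275,180,98,54,8))
cv2.imwrite('pics/d.png',f(s,182,98,98,72,8))"
```

```text
(no output)
```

View pics/c.png

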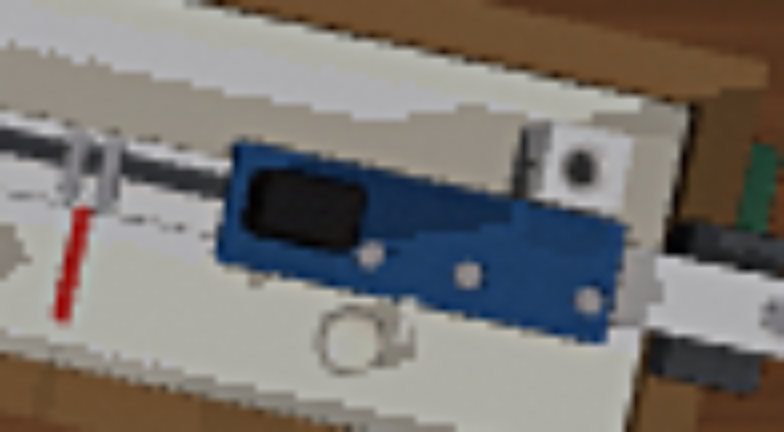

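View pics/d.png

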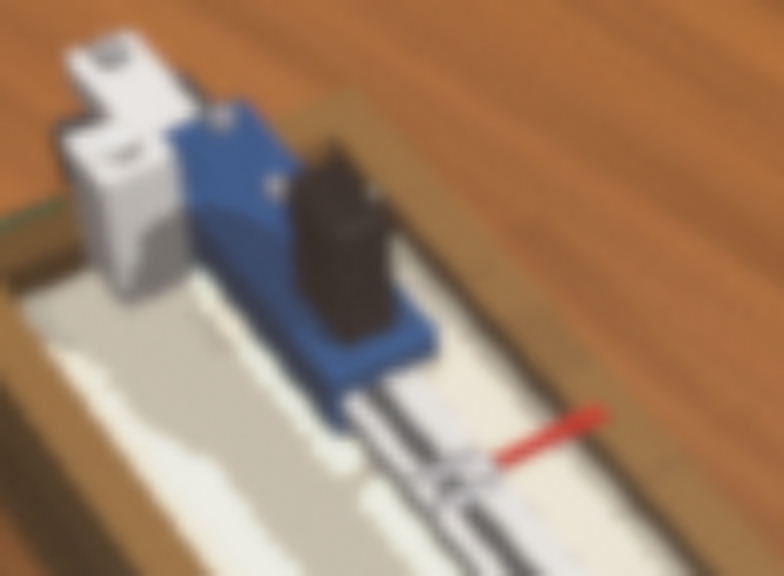

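The zoom gives the plate corners, socket hole, handle and ribs with the red bar in both views: in the top zoom the hole is at (581,168) and the rib middle at (91,172); in the scene zoom the hole is at (124,152). Next is a joint fit, using colour centroids for the pin heads.

```bash
cat > fit.py <<'E'
from h import *
from scipy.optimize import least_squares
def blobs(p,c):
    f=p["frame"].astype(int); r,g,b=f[...,0],f[...,1],f[...,2]
    m=((r>g+60)&(r>b+60)&(g<70)&(r>90)) if c=="red" else ((b>r+50)&(b>g+40))
    n,_,st,ce=cv2.connectedComponentsWithStats(m.astype(np.uint8))
    return [(int(st[i,4]),ce[i].round(2).tolist()) for i in range(1,n) if st[i,4]>6]
def xyz(obs,z):   # xy at known height from several pictures
    f=lambda q:np.concatenate([proj(p,[q[0],q[1],z])[0]-uv for p,uv in obs])
    r=least_squares(f,atz(*obs[0],z)[:2]); return np.array([*r.x,z]),r.fun.round(1)
E
python3 - <<'E'
from fit import *
P={n:cam(n) for n in("scene","top")}
c=lambda x0,y0,u,v:np.array([x0+(u+.5)/8-.5,y0+(v+.5)/8-.5])
h=.0
pts=dict(A=[.019,.06,.155],B=[.019,-.06,.155],C=[-.019,-.06,.155],D=[-.019,.06,.155],S=[.03,-.04,.172],G=[0,.04,.2])
ob=dict(top=dict(A=(235,143),B=(627,218),C=(605,342),D=(218,262),S=(581,168),G=(306,210)),scene=dict(A=(340,385),D=(435,345),C=(245,100),B=(165,133),S=(124,152)))
off=dict(top=(275,180),scene=(182,98))
def rot(a):return np.array([[np.cos(a),-np.sin(a),0],[np.sin(a),np.cos(a),0],[0,0,1]])
def W(q,l):return rot(q[2])@np.array(l)+[q[0],q[1],0]
for cams in (["top"],["scene"],["top","scene"]):
    f=lambda q:np.concatenate([proj(P[n],W(q,pts[k]))[0]-c(*off[n],*uv) for n in cams for k,uv in ob[n].items()])
    r=least_squares(f,[.553,-.17,-.2],loss="soft_l1");q=r.x
    print(cams,"carriage",q.round(4),"res",f(q).round(1).tolist())
    print(" socket",W(q,pts["S"]).round(4),"grip",W(q,[0,.04,.1775]).round(4))
    for n,uv in (("top",(91,172)),("top",(82,211)),("top",(63,320)),("scene",(470,480)),("scene",(500,460)),("scene",(602,412))):
        w=atz(P[n],c(*off[n],*uv),.141);print("  notch",n,(rot(q[2]).T@(w-[q[0],q[1],0])).round(4))
H={}
for col in("red","blue"):
    for n in P:print(col,n,blobs(P[n],col))
for col,t in (("red","pin_head"),("blue","spare_head")):
    o=[]
    for n,p in P.items():
        m=robot.mark_of(p,t)[0]["uv"]; b=min(blobs(p,col),key=lambda b:np.hypot(*(np.array(b[1])-m))); o.append((p,b[1]))
    H[col]=xyz(o,.09);print(col,H[col],tri(o).round(4),[xyz([x],.09)[0].round(4) for x in o])
E
```

```text
['top'] carriage [ 0.557  -0.1597 -0.197 ] res [0.2, -0.4, 0.1, -0.0, -0.1, -0.1, -0.7, 0.2, 0.0, -0.1, 0.3, 0.4]
 socket [ 0.5786 -0.2048  0.172 ] grip [ 0.5648 -0.1204  0.1775]
  notch top [0.0014 0.1004 0.141 ]
  notch top [-0.0108  0.1008  0.141 ]
  notch top [-0.0447  0.1001  0.141 ]
  notch scene [0.0009 0.1025 0.141 ]
  notch scene [-0.0102  0.1008  0.141 ]
  notch scene [-0.0443  0.1014  0.141 ]
['scene'] carriage [ 0.5583 -0.1576 -0.2414] res [-1.9, 0.3, 1.0, -0.9, 0.9, -0.1, -3.1, 1.2, 0.5, -0.3]
 socket [ 0.5779 -0.2036  0.172 ] grip [ 0.5679 -0.1188  0.1775]
  notch top [-0.0038  0.098   0.141 ]
  notch top [-0.0161  0.0979  0.141 ]
  notch top [-0.0499  0.0957  0.141 ]
  notch scene [-0.0045  0.1001  0.141 ]
  notch scene [-0.0154  0.0979  0.141 ]
  notch scene [-0.0495  0.097   0.141 ]
['top', 'scene'] carriage [ 0.5572 -0.1591 -0.2077] res [0.1, -0.7, -0.1, 0.2, -0.4, 0.1, -1.0, -0.2, -0.1, 0.1, 0.1, 0.1, -1.0, -0.4, 1.6, -2.0, 0.0, -0.5, -3.7, 1.1, 0.2, -0.4]
 socket [ 0.5783 -0.2044  0.172 ] grip [ 0.5654 -0.12    0.1775]
  notch top [0.0003 0.0998 0.141 ]
  notch top [-0.0119  0.1001  0.141 ]
  notch top [-0.0458  0.099   0.141 ]
  notch scene [-0.0002  0.1019  0.141 ]
  notch scene [-0.0113  0.1001  0.141 ]
  notch scene [-0.0454  0.1003  0.141 ]
red scene [(91, [350.9, 248.97])]
red top [(30, [165.37, 208.37]), (29, [283.52, 212.59])]
blue scene [(1377, [181.65, 10.26]), (44, [159.43, 29.16]), (103, [210.43, 118.69]), (27, [227.78, 141.56]), (53, [382.15, 228.89])]
blue top [(191, [326.75, 212.62]), (21, [350.1, 212.14]), (26, [158.5, 239.0])]
red (array([0.56029867, 0.24402589, 0.09      ]), array([0.7, 0.7, 1.4, 0.1])) [0.5616 0.2445 0.0953] [array([0.5599, 0.2421, 0.09  ]), array([0.5605, 0.2476, 0.09  ])]Traceback (most recent call last):
  File "<stdin>", line 23, in <module>
IndexError: list index out of range
```

Run:
```python
from fit import *
pin=np.array([.561,.2445]); yaw=-.205
cands=[yaw+np.pi/2,yaw-np.pi/2]
q0=robot.current_q()
o=[(robot.solve_ik([*pin,.2],R(a)),a) for a in cands]
o=[(q,a) for q,a in o if q is not None]; 
for q,a in o: print(a,np.round(q,2))
q,a=min(o,key=lambda t:abs(t[0][5]))
robot.move_pose([*pin,.2],R(a)); 
robot.movel([*pin,.083],rate=.1)
u=R(a)[:,1]; print("f0",np.round(robot.current_contact_force(),2))
f0=np.array(robot.current_contact_force())
for g in(.4,.3,.27,.24,.22,.205):
    robot.command_gripper(g); df=np.array(robot.current_contact_force())-f0
    print(g,round(robot.current_finger_gap(),3),"along",round(float(df@u),2),df.round(2),"grip",np.round(robot.current_grasp_force(),2))
    if abs(df@u)>1: break
print(u,robot.current_time())
save(cam("scene"),"pics/e.png")
```

```text
1.3657963267948965 [ 0.68  0.38 -0.07  0.   -1.11 -2.45]
-1.7757963267948966 [ 0.68  0.38 -0.07  0.   -1.11  0.69]
f0 [ 0.31 -0.36  0.3 ]
0.4 0.397 along -1.14 [ 0.52  1.06 -0.27] grip 0.0
[-0.20356716 -0.97906098  0.        ] 6.0083
```

Run:
```python
from fit import *
u=np.array(robot.current_tool_rot())[:,1]
print([np.round(robot.current_contact_force(),2).tolist() for _ in range(2)])
robot.sleep(.2);f0=np.array(robot.current_contact_force());print(f0.round(2))
for g in(.34,.3,.27,.24,.22,.205):
    robot.command_gripper(g);robot.sleep(.15); df=np.array(robot.current_contact_force())-f0
    print(g,round(robot.current_finger_gap(),3),"along",round(float(df@u),2),df.round(2),"grip",np.round(robot.current_grasp_force(),2))
    if abs(df@u)>2: break
p=cam("scene");t=cam("top")
f=lambda i,x,y,w,h,k:cv2.resize(i[y:y+h,x:x+w],None,fx=k,fy=k)
cv2.imwrite("pics/e.png",np.hstack([f(p["frame"],310,195,80,90,5),f(t["frame"],125,165,80,90,5)])[...,::-1])
print(robot.current_time(),robot.current_eef_pos())
```

```text
[[-0.48, 0.64, 0.41], [-0.48, 0.64, 0.41]]
[0.47 1.13 0.58]
0.34 0.34 along -0.14 [ 0.93 -0.05 -0.03] grip 0.0
0.3 0.3 along 1.27 [-0.18 -1.26 -0.78] grip 0.0
0.27 0.27 along 1.46 [ 0.46 -1.59 -0.61] grip 0.0
0.24 0.24 along 1.04 [-0.06 -1.05 -0.43] grip 0.0
0.22 0.222 along 1.76 [-0.49 -1.7  -0.04] grip 0.0
0.205 0.21 along 0.84 [-0.9  -0.67 -1.33] grip 0.0
9.2667 [0.56102072 0.24448164 0.08299715]
```

View pics/e.png

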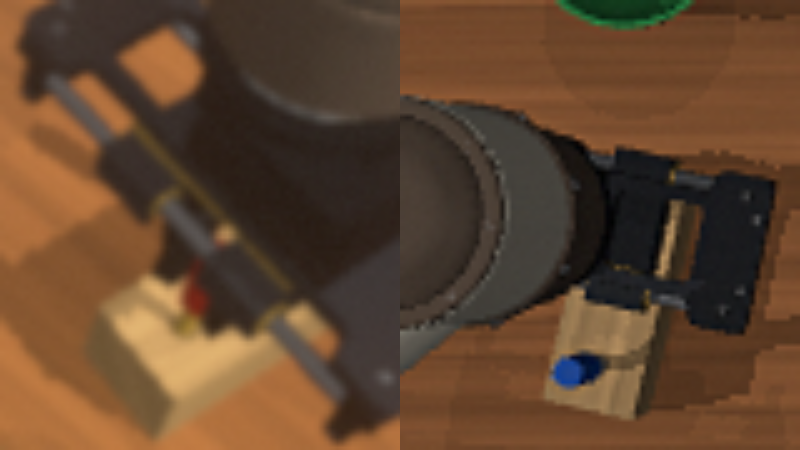

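The red head at about (195,300) in the left crop sits between the fingers, so I'll close and lift.

Run:
```python
from fit import *
robot.command_gripper(0.0);robot.sleep(.1)
print(robot.current_finger_gap(),robot.current_grasp_force(),np.round(robot.current_contact_force(),1))
x=np.array(robot.current_eef_pos())
robot.movel([x[0],x[1],.33],rate=.15)
S=np.array([.5785,-.2045])
q=robot.solve_ik([*S,.33],R(-.205));
for a in(-.205,-.205+np.pi,-.205-np.pi/2,-.205+np.pi/2):
    q=robot.solve_ik([*S,.33],R(a));print(a,None if q is None else np.round(q,2))
p=cam("scene");t=cam("top")
print(blobs(p,"red"),blobs(t,"red"))
print("tcp px",proj(p,robot.current_eef_pos()),proj(t,robot.current_eef_pos()))
f=lambda i,x,y,w,h,k:cv2.resize(i[y:y+h,x:x+w],None,fx=k,fy=k)
c=proj(p,robot.current_eef_pos())[0].astype(int);y0=max(0,c[1]-60);
cv2.imwrite("pics/f.png",f(p["frame"],max(0,c[0]-60),y0,120,140,4)[...,::-1]);print(c)
print(robot.current_time(),robot.current_finger_gap(),robot.current_grasp_force())
```

```text
0.16336186243778056 29.959907024167478 [ 0.3 -0.2  0.2]
-0.205 [-0.08  0.32  0.15  0.   -1.41  3.01]
2.936592653589793 [-0.08  0.32  0.15  0.   -1.41 -0.13]
-1.7757963267948966 [-0.08  0.32  0.15  0.   -1.41  1.44]
1.3657963267948965 [-0.08  0.32  0.15  0.   -1.41 -1.7 ]
[(160, [386.77, 171.26])] [(28, [283.54, 212.43])]
tcp px [[387.79928674 174.15614007]] [[139.29533086 207.48253168]]
[387 174]
11.5333 0.16704396443875863 29.959249240346253
```

View pics/f.png

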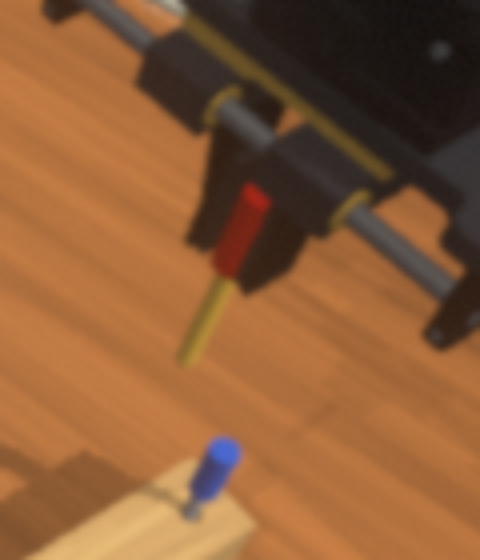

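```bash
cat >> fit.py <<'E'
def pinaxis(p,top_uv,tip_uv):
    """offset along tool x of the pin at head centre and its tilt, from one picture"""
    X=np.array(robot.current_eef_pos());T=np.array(robot.current_tool_rot());ex=T[:,0]
    def f(q): # q: offset, tilt, height of head centre over TCP
        a=ex*np.sin(q[1])+np.array([0,0,np.cos(q[1])]);h=X+[0,0,q[2]]+ex*q[0]
        return np.concatenate([proj(p,h+a*.02)[0]-top_uv,proj(p,h-a*.085)[0]-tip_uv])
    r=least_squares(f,[0,0,.007],x_scale=[.01,.1,.01]);return r.x,r.fun
E
python3 - <<'E'
from fit import *
p=cam("scene");x,r=pinaxis(p,np.array([392.,162.5]),np.array([373.2,204.5]));print("pin",x.round(4),r.round(1), np.array(robot.current_tool_rot())[:,0].round(2))
S=np.array([.5785,-.2045])
robot.move_pose([*S,.33],R(-.205+np.pi)); robot.movel([*S,.285],rate=.1)
p=cam("scene");t=cam("top");X=np.array(robot.current_eef_pos())
c=proj(p,X)[0]; d=proj(p,[*S,.172])[0]; print(c,d,blobs(p,"red"),"px/mm:",(proj(p,[S[0]+.01,S[1],.19])-proj(p,[*S,.19])),(proj(p,[S[0],S[1]+.01,.19])-proj(p,[*S,.19])))
x0,y0=int(d[0]-40),max(0,int(d[1]-70)); print(x0,y0)
f=lambda i,x,y,w,h,k:cv2.resize(i[y:y+h,x:x+w],None,fx=k,fy=k)
cv2.imwrite("pics/g.png",f(p["frame"],x0,y0,95,95,6)[...,::-1]);print(robot.current_time())
E
```

```text
pin [0.003  0.0288 0.0076] [ 0.   0.  -0.  -0.1] [ 0.98 -0.2  -0.  ]
[189.39802357  74.20153283] [197.14538797 116.23313351] [(119, [189.84, 71.49])] px/mm: [[-3.39736666  2.05655301]] [[2.75864398 2.04158677]]
157 46
13.9333
```

View pics/g.png

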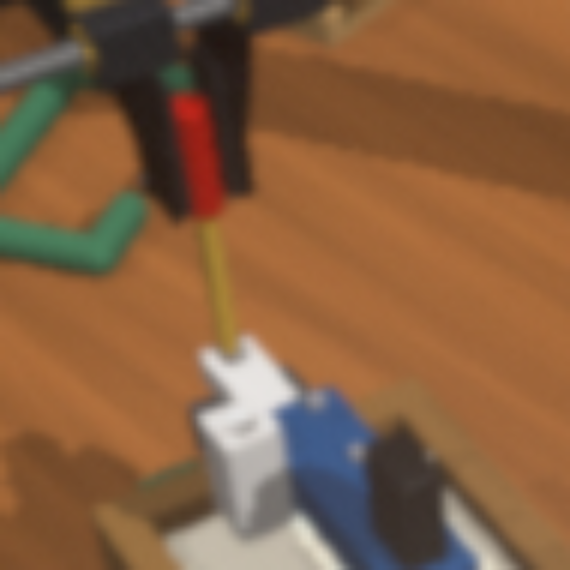

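The pin hangs straight between the fingers with its tip at crop (231,350); the socket hole is at (246,425). I'll correct for the in-hand offset and insert with a guarded move.

Run:
```python
from fit import *
p=cam("scene");c=lambda u,v:np.array([157+(u+.5)/6-.5,46+(v+.5)/6-.5])
x,r=pinaxis(p,c(190,103),c(231,350));T=np.array(robot.current_tool_rot());ex=T[:,0]
print("pin",x.round(4),r.round(1),ex.round(2),"hole at z.172 by scene",atz(p,c(246,425),.172).round(4))
off=ex*.003   # rough in-hand offset, both views
S=np.array([.5785,-.2045]);g=S-off[:2]*1.0
f0=np.array(robot.current_contact_force())
robot.movel([*g,.262],rate=.05)
hit=robot.movel([*g,.205],rate=.03,stop_force=6)
robot.sleep(.1);print(hit,np.round(robot.current_eef_pos(),4),np.round(np.array(robot.current_contact_force())-f0,1),np.round(robot.current_ft_torque(),2),robot.current_time())
```

```text
pin [-0.0043 -0.0215  0.0092] [-0.  0.  0. -0.] [-0.2  -0.98  0.  ] hole at z.172 by scene [ 0.5782 -0.2033  0.172 ]
True [ 0.5793 -0.2017  0.2496] [ 0.6 -0.2  4.6] [0.17 0.07 0.04] 15.45
```

```bash
cat > ins.py <<'E'
from fit import *
ex,ey=np.array(robot.current_tool_rot())[:,0],np.array(robot.current_tool_rot())[:,1]
def attempt(x,y,zend=.205):
    z=robot.current_eef_pos()[2]
    robot.movel([*robot.current_eef_pos()[:2],.2535],rate=.05); robot.movel([x,y,.2535],rate=.05)
    robot.sleep(.1);f0=np.array(robot.current_contact_force())
    hit=robot.movel([x,y,zend],rate=.03,stop_force=6)
    robot.sleep(.1);e=np.array(robot.current_eef_pos())
    print(hit,e.round(4),"df",(np.array(robot.current_contact_force())-f0).round(1),"t",robot.current_time(),flush=True); return e[2]
E
python3 - <<'E'
from ins import *
for a in(.0025,.0005,.0045):
    g=np.array([.5783,-.204,0])+ex*a
    if attempt(g[0],g[1])<.243: break
E
```

```text
False [ 0.5779 -0.2064  0.2051] df [ 2.4 -0.3  1.4] t 17.9167
```

Run:
```python
from ins import *
e=np.array(robot.current_eef_pos())
hit=robot.movel([e[0],e[1],.174],rate=.03,stop_force=10)
robot.sleep(.1);print(hit,np.round(robot.current_eef_pos(),4),np.round(robot.current_contact_force(),1),robot.current_finger_gap(),robot.current_time())
```

```text
True [ 0.578  -0.2069  0.1849] [-2.1 -0.2  4.2] 0.16378584401772275 18.725
```

Run:
```python
from ins import *
e=np.array(robot.current_eef_pos())
hit=robot.movel([e[0],e[1],.180],rate=.03,stop_force=15)
robot.sleep(.1);print(hit,np.round(robot.current_eef_pos(),4),np.round(robot.current_contact_force(),1))
robot.command_gripper(.42); e=np.array(robot.current_eef_pos())
robot.movel([e[0],e[1],.29],rate=.15)
G=np.array([.565,-.1205])
robot.move_pose([*G,.29],R(-.205+np.pi))
p=cam("scene");f=lambda i,x,y,w,h,k:cv2.resize(i[y:y+h,x:x+w],None,fx=k,fy=k)
c=proj(p,[.5785,-.2045,.192])[0];print(c,blobs(p,"red"),proj(p,[G[0],G[1],.2])[0])
cv2.imwrite("pics/i.png",f(p["frame"],170,70,105,100,6)[...,::-1]);print(robot.current_time())
```

```text
True [ 0.5778 -0.2079  0.185 ] [-1.4 -0.3  4.5]
[195.95010033 109.54494717] [(77, [194.88, 108.34])] [224.43763011 121.67323323]
21.0833
```

View pics/i.png

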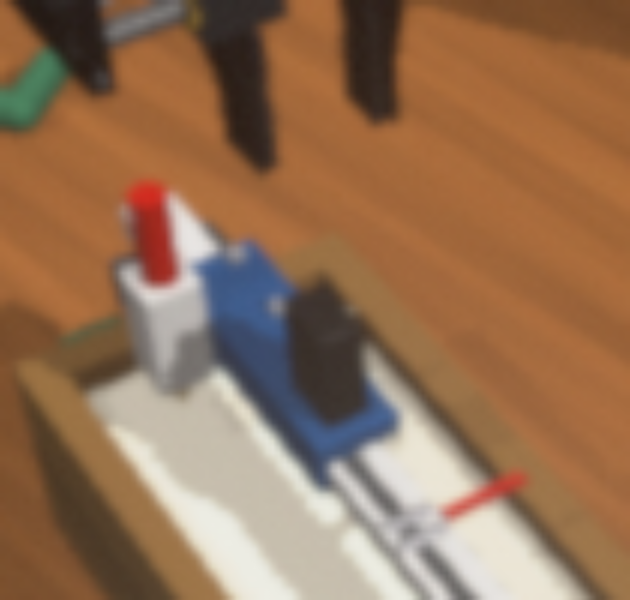

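The pin's collar sits on the socket (head at crop (155,235)), upright. Next I'll grip the handle.

```bash
cat > sl.py <<'E'
from fit import *
yaw=-.205
ax=np.array([np.cos(yaw),np.sin(yaw),0]);ay=np.array([-np.sin(yaw),np.cos(yaw),0])
def F(n=6):
    s=[]
    for _ in range(n): robot.sleep(.03);s.append(robot.current_contact_force())
    m=np.mean(s,0);return np.array([m@ax,m@ay,m[2]])
E
python3 - <<'E'
from sl import *
G=np.array([.5648,-.1215]);
robot.movel([*G,.172],rate=.1)
f0=F();print("f0",f0.round(2))
np.save("f0.npy",f0)
robot.command_gripper(.30);print((F()-f0).round(2),robot.current_finger_gap())
robot.command_gripper(.26);print((F()-f0).round(2),robot.current_finger_gap())
robot.command_gripper(0.);print((F()-f0).round(2),robot.current_finger_gap(),robot.current_grasp_force(),np.round(robot.current_ft_torque(),2),robot.current_eef_pos(),robot.current_time())
E
```

```text
f0 [-0.41  0.16 -0.02]
[-0.06 -0.17  0.15] 0.3021191371815041
[ 1.35 -0.21 -0.34] 0.2612676105829232
[ 5.74 -0.71 -3.09] 0.2264986857747268 30.010943908092713 [-0.42 -1.31 -0.21] [ 0.56621523 -0.12164614  0.17203308] 24.3667
```

```bash
cat >> sl.py <<'E'
f0=np.load("f0.npy")
def step(e,d,rate=.04):
    """push target d along the rail, lateral target taken from where the hand really is"""
    robot.movel(e+ay*d,rate=rate);x=np.array(robot.current_eef_pos());return x
E
python3 - <<'E'
from sl import *
z=.172; e=np.array(robot.current_eef_pos()); s0=e.copy();np.save("s0.npy",s0)
e[2]=z;robot.movel(e,rate=.02);print("rest",(F()-f0).round(2))
for s in (10,25,45,65,80,86):
    x=np.array(robot.current_eef_pos()); d=s/1000-(x-s0)@ay
    t=x+ay*d;t[2]=z;robot.movel(t,rate=.05)
    x=np.array(robot.current_eef_pos());print(s,"y",round((x-s0)@ay*1000,2),"x",round((x-s0)@ax*1000,2),(F(3)-f0).round(1),np.round(robot.current_ft_torque(),1),robot.current_finger_gap())
print(robot.current_time())
E
```

```text
rest [ 2.38 -0.88 -0.82]
10 y 10.94 x 0.11 [ 2.4  0.6 -1. ] [ 0.3 -0.7 -0.2] 0.22849053964517224
25 y 25.76 x 0.25 [ 2.3  1.5 -1.6] [ 0.3 -0.8 -0.3] 0.22509345525472219
45 y 45.78 x 0.42 [ 3.7  1.  -2.4] [ 0.2 -1.1 -0.2] 0.2298206080929275
65 y 65.51 x 0.6 [ 5.   1.5 -2.8] [ 0.1 -1.4 -0.2] 0.2268295094385363
80 y 80.22 x 0.69 [ 5.8  0.5 -3.2] [ 0.2 -1.6 -0.2] 0.22672021799910574
86 y 86.04 x 0.76 [ 4.6  1.  -2.5] [ 0.1 -1.6 -0.3] 0.22345421999738188
28.0333
```

Run:
```python
from sl import *
s0=np.load("s0.npy");x0=np.array(robot.current_eef_pos());lat=(x0-s0)@ax+.001
for s in np.arange(88,104.1,1.):
    t=s0+ay*s/1000+ax*(lat+.00012*(s-86)/10);t[2]=.172;robot.movel(t,rate=.02)
    x=np.array(robot.current_eef_pos());f=F(4)-f0;print(s,"y",round((x-s0)@ay*1000,2),f.round(1))
print(robot.current_time())
```

```text
88.0 y 87.46 [-0.  -1.1  0.5]
89.0 y 88.74 [-3.1 -2.   2.6]
90.0 y 89.89 [-4.4 -1.2  3.3]
91.0 y 90.97 [-4.8 -1.3  3.9]
92.0 y 91.76 [-4.9 -1.6  4. ]
93.0 y 92.17 [-4.4 -3.3  4. ]
94.0 y 92.45 [-4.  -5.8  3.4]
95.0 y 92.69 [-3.6 -7.5  3.4]
96.0 y 93.32 [-3.  -8.6  3.2]
97.0 y 94.21 [-3.1 -9.2  3.7]
98.0 y 96.23 [-4.4 -5.9  3.4]
99.0 y 97.91 [-4.6 -3.5  3.3]
100.0 y 99.63 [-4.6 -1.7  3.5]
101.0 y 101.09 [-5.1 -0.   3.8]
102.0 y 102.23 [-5.3  0.2  3.8]
103.0 y 102.83 [-5.1 -1.5  3.6]
104.0 y 103.18 [-4.7 -3.3  3.9]
34.5667
```

Run:
```python
from sl import *
p=cam("scene");t=cam("top");
for n,q in(("scene",p),("top",t)):
    for k in("ball_point","notch"):
        print(n,k,[(np.round(m["uv"],1).tolist(),round(m["confidence"],2)) for m in robot.mark_of(q,k)[:2]])
    print(n,blobs(q,"red"))
f=lambda i,x,y,w,h,k:cv2.resize(i[y:y+h,x:x+w],None,fx=k,fy=k)
cv2.imwrite("pics/j.png",np.hstack([f(p["frame"],205,115,65,75,6),f(t["frame"],255,170,65,75,6)])[...,::-1])
```

```text
scene ball_point [([239.4, 158.1], 0.56)]
scene notch []
scene []
top ball_point []
top notch []
top [(31, [307.71, 190.71])]
```

View pics/j.png

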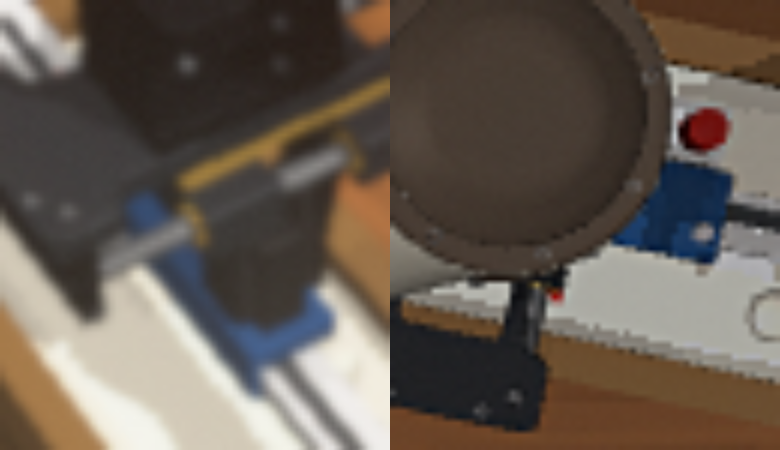

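The hand hides the marker bar except for its end, at (557,295) in the right crop. The force profile shows the first rib at about 94 mm, pull-in at 100–102 mm, then resistance again, which puts the notch near 102.7 mm. I'll sweep back within the notch to locate its middle.

Run:
```python
from sl import *
s0=np.load("s0.npy");x0=np.array(robot.current_eef_pos());lat=(x0-s0)@ax+.0012
print("lat now",round(lat*1000,2))
for s in (104,103,102,101,100,99):
    t=s0+ay*s/1000+ax*lat;t[2]=.172;robot.movel(t,rate=.02)
    x=np.array(robot.current_eef_pos());f=F(5)-f0;print(s,"y",round((x-s0)@ay*1000,2),"x",round((x-s0)@ax*1000,2),f.round(1))
    if f[1]>4.5:break
print(robot.current_time())
```

```text
lat now 2.18
104 y 103.2 x 0.96 [-5.  -3.1  4.1]
103 y 102.79 x 0.98 [-5.3 -1.   4. ]
102 y 102.28 x 0.96 [-6.1  0.1  3.9]
101 y 101.9 x 0.97 [-6.1  2.2  4.3]
100 y 101.59 x 0.97 [-7.   4.5  4.6]
36.95
```

Run:
```python
from sl import *
s0=np.load("s0.npy")
for s in (102.6,):
    t=s0+ay*s/1000+ax*.00115;t[2]=.172;robot.movel(t,rate=.02);robot.sleep(.3)
    x=np.array(robot.current_eef_pos());f=F(6)-f0;print(s,"y",round((x-s0)@ay*1000,2),"x",round((x-s0)@ax*1000,2),f.round(1),robot.current_grasp_force(),robot.current_finger_gap())
p=cam("scene");t=cam("top");print(blobs(t,"red"),blobs(p,"red"))
c=lambda u,v:np.array([255+(u-390+.5)/6-.5,170+(v+.5)/6-.5])
f=lambda i,x,y,w,h,k:cv2.resize(i[y:y+h,x:x+w],None,fx=k,fy=k)
cv2.imwrite("pics/k.png",np.hstack([f(p["frame"],150,90,130,110,3),f(t["frame"],250,160,130,110,3)])[...,::-1])
print(robot.current_time())
```

```text
102.6 y 102.73 x 0.97 [-4.4  1.4  3.2] 30.010870825499296 0.22822060988060586
[(33, [307.91, 190.76])] []
37.8417
```

View pics/k.png

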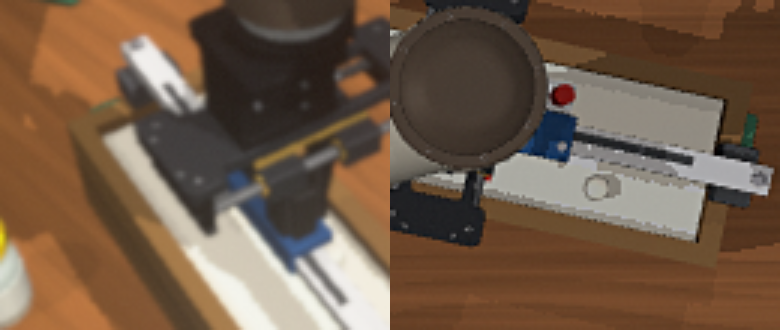

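The picture shows the pin still in its socket and the hand on the handle. The restoring force rises on both sides of this position, so the ball is in the notch.

```bash
python3 -c "
from station import robot
print(robot.hand_in())"
```

```text
the job is handed in; nothing more can be done
None
```

The red pin is home in the socket, and the carriage sits in the notch about 103 mm from its start with the gripper still holding the handle. I handed the job in at about 38 s. The hand hid the pointer and most of the red bar, so I confirmed the notch from the forces (one rib climbed, resistance rising both ways), not by seeing them line up.

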